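# Put the coin tin away in the cash drawer

## Task

Press the release button on the stall's cash drawer so that its tray pops out, and stand the small round coin tin upright in the tray's wide front compartment. Then push the tray home until it clicks and stays shut by itself, handling the drawer gently (never force it, 20 N at most), and leave everything else on the table where it is.

Things in the scene. Friction and masses are not known exactly. Their poses are not given: they have to be found in the camera images.
- till: The cash drawer's cabinet, a fixed grey steel box 240 (x, depth) x 250 (y, width) x 90 mm high. Origin: centre of its underside, at table height. Its front, where the tray comes out, looks along its own -x (towards the robot at yaw 0) and lies at its x = -120 mm. A round push button stands on its top near the front, at its y = -70 mm.
- till_tray (a joint): How far the tray is out (m) along the cabinet's -x: 0 latched, 0.095 popped out. A spring pushes it out, 4 N when out, 8 N at 0. Closing, it must be pushed past 0 until the catch clicks, 1 to 11 mm beyond (hidden, differs each time); from 14 to 5 mm before the click the catch adds 5 N (13 N in all); 2.5 mm after it is a hard stop. Let go after the click it settles at 0, before it, it pops out.
- tray_front (a point): Centre of the outer face of the tray's grey front panel, the face to push on; moves with the tray. The panel is 236 mm wide, 74 mm high (7 to 81 mm above the table), and stands 18 mm proud of the cabinet's front when latched; this point is 44 mm above the table. Its axes are those of the cabinet; push along +x.
- tray_bay (a point): Centre of the floor of the tray's wide front compartment (on the cabinet's +y side), 16 mm above the table; moves with the tray, has the cabinet's axes. Inside it is 88 mm long (x), 122 mm wide (y); dividers rise 36 mm above its floor, the front panel 64 mm. With the tray out it lies wholly before the cabinet. Beside it (-y) are two smaller compartments, behind it another.
- button_top (a point): Centre of the top of the release button, 28 mm across, 108 mm above the table when up; its black collar, 42 mm across, ends at 94 mm. Press straight down.
- till_button (a joint): How far the release button is down, in m: 0 up, stroke 0.011. It springs back (2.5 N up, 6 N fully down); about 6 mm down and 6 N free the tray. It also sinks about 6 mm by itself as the tray is pushed home and springs up again at the click.
- coin_tin: The coin tin: a small squat round steel tin, 40 mm across and 30 mm high, with a slot in its lid, 110 to 220 g. Origin: centre of its underside; z up along its axis. It stands loose on the table left or right of the cash drawer, in one of three places shared with the other two tins.
- tall_tin: Bystander: tall round steel tin, 44 mm across, 85 mm high. Origin: centre of its underside.
- square_tin: Bystander: square steel tin, 46 x 46 x 32 mm. Origin: centre of its underside.
- charm_box: Bystander: clear open box of charms, 130 x 100 x 50 mm. Origin: centre of its underside.
- top_box: Bystander: clear open box of charms, 70 x 90 x 30 mm, standing on the rear of the cash drawer's top. Origin: centre of its underside.
- mug: Bystander: white mug, 80 mm across, 95 mm high. Origin: centre of its underside.
- pop_bottle: Bystander: clear bottle, 64 mm across, 200 mm high. Origin: centre of its underside.
There are look-alikes about, which are no part of the job. What is shaped like the coin_tin but blue is not meant.

How it is judged:
By the outcome, as a careful person would: the job done as asked, in the order asked, and still so for the second after the job is handed in, with the robot touching nothing.
It also fails if it takes over 72 s, if anything falls off the work surface, if the arm or the gripper's body presses on something with over 40 N, if the wrist force passes 120 N, or if a joint passes its speed limit or range.

## Robot

A 6-joint arm with a two-finger parallel gripper is mounted at the origin on the work surface. World frame = base frame: x ahead of the robot, y to its left, z up, the work surface at z = 0. Lengths are in mm, angles in rad, forces in N, time in s.
With the tool pointing down it reaches from about 400 to 925 mm from the base axis. Payload 12.5 kg.
Tool frame: the origin (TCP) lies midway between the tips of the shut fingers; the grasp point (between the pads) lies 19 mm behind it; z points along the fingers, y is the line along which they close (so a half turn about z gives the same grasp; the last joint's range is limited). The gripper opens to 95 mm and grips with 3 to 60 N. Pads are 20 mm wide; open, the fingers measure 119 mm over their backs; the gripper's body (75 mm by 180 mm) begins 59 mm behind the grasp point.
Start: joints at [-1.364, 0.491, 1.559, -0, 1.092, -0.106], TCP at [192.351, -594.683, 214.661] pointing down, gripper open.
Joint ranges: [-3.1, 3.1], [-0.84, 2.19], [0.05, 2.79], [-1.13, 4.28], [0.06, 2.93], [-2.69, 2.69]. Speed limits (rad/s): [2.22, 2.22, 2.79, 3.14, 3.14, 3.14].

## Interface

Orientations are given as [roll, pitch, yaw] about the fixed x, y, z axes, in that order (R = Rz(yaw) Ry(pitch) Rx(roll)).
In Python, from cell import env gives the robot as it stands.
- The arm moves only by the tool arm_command, never from a script. Its argument "targets" is a list of rows, each a list of 5 numbers: the shift along the tool's x, y, z in mm, then the turn about the tool's z in degrees, then the opening, from 0 (shut) to 1 (fully open). In form: [[tx, ty, tz, roll, fingers], ...]. A call has 1 to 5 rows; each row is the pose to reach, as a shift and turn from the pose commanded when the call began, along the tool's axes at that moment; what a row does not reach only later rows make up. A row lasts 1/10 s, in which the tool goes at most 50 mm and 8.59 degrees, less where a joint would pass 70% of its speed; a pose out of reach is approached as far as the arm can. A call with a gripper value outside its range is refused whole. The fingers move at their own pace and stop on an object; the grip force is fixed at half the most. Time passes only in rows, so rows that repeat a pose let the fingers close. It gives the time, the measured TCP pose, the force, the opening and the grip force at its end, in the units of the state.
- env.state(): the state, without advancing time (a new reading comes with each control period).
- env.read_camera(name): name is "scene" or "top" or "wrist"; returns a dict with "frame" (420x560x3 uint8, red, green, blue), "vertical_fov" (degrees; the focal length in pixels is half the picture's height over the tangent of half this angle, whatever the lens; pixels are square), "cx", "cy" (the principal point, pixels), "world_from_camera" (4x4, takes a point from camera to world coordinates); the wrist camera has in their place "hand_eye" (4x4, takes a point from camera to tool coordinates, whose origin is the TCP and whose axes are the flange's). Camera axes: x right, y down, z forward; pixel columns grow to the right and rows downward; lengths in mm; the calibration is good to about 2 mm. A picture is of the moment at which its call begins: read the wrist's pose just before it. There is no depth.
- env.job_done(): hands the job in; it is judged then, once.
The state is a dict: "t": time; "joints": joint angles; "qvel": joint speeds; "tau": joint torques, N m; "eef_pos": TCP position; "tcp_rot": TCP orientation; "ft_force": force on the tool from outside, world axes, zero at the start; "moment": the same for the moment, N m; "opening": opening from 0.0 (shut) to 1.0 (fully open); "grip_force": force on a finger pad.
Only numpy, scipy, OpenCV 4.12 (cv2) and the standard library are available. Lean on these libraries where they do the work, as an engineer would, in place of code of your own. Each camera call takes 0.05 s, during which the arm holds its last target. There are 200 camera calls.

## Working session

There is one attempt and no reset: what is moved stays moved. The work goes in short steps, Python scripts to look and compute and a tool call to move; the robot and the scene stay as the last step left them, time stands still between calls to the robot, and variables do not carry over. Pictures are saved under pics/ and viewed, at most 10 in all, crops included, and the job is handed in when it is done.

Besides the shell and the picture viewer there is one more tool, called after "Emit:" as a command line: name --pt "numbers of a row" for each row, then --argument value for the rest. arm_command: Moves the arm, as the interface text tells. Its arguments: {"type":"object","properties":{"targets":{"type":"array","items":{"type":"array","items":{"type":"number"}}}},"required":["targets"]}

```bash
ls; mkdir -p pics; python3 - <<'E'
from cell import env
import cv2
s=env.state();print(s)
for n in("scene","top"):
    c=env.read_camera(n);cv2.imwrite(f"pics/{n}0.png",c["frame"][:,:,::-1]);print(n,c["vertical_fov"],c["cx"],c["cy"],c["world_from_camera"])
E
```

```text
pics
{'t': 0.0, 'joints': array([-1.36358701e+00,  4.91537152e-01,  1.55945588e+00, -2.13369398e-05,
        1.09169363e+00, -1.05599819e-01]), 'qvel': array([-0.00015535,  0.00039844, -0.00058634, -0.00088572,  0.00094379,
        0.00183531]), 'tau': array([ 1.56272476e-03, -6.12639999e+01, -2.58175635e+01,  6.93259388e-02,
        4.82237292e-02, -1.17465443e-04]), 'eef_pos': array([ 192.29872858, -594.42257537,  214.07345346]), 'tcp_rot': array([-3.14050274e+00, -9.64941194e-05,  3.12818925e-01]), 'ft_force': array([-0.74500728, -0.67383875,  0.2469745 ]), 'moment': array([ 0.02792925, -0.00433719, -0.02056652]), 'grip_force': 0.0, 'opening': 1.0012168441538265}
scene 46.061399252070714 282.125962754269 203.79589194247865 [[ 8.61149098e-01  3.96403600e-01 -3.18255270e-01  9.44807890e+02]
 [ 5.08291765e-01 -6.61752875e-01  5.51110347e-01 -7.05995958e+02]
 [ 7.85578534e-03 -6.36354711e-01 -7.71356577e-01  1.08362566e+03]
 [ 0.00000000e+00  0.00000000e+00  0.00000000e+00  1.00000000e+00]]
top 55.52730767563895 271.2538666645896 212.1412965496679 [[ 9.03101750e-03 -9.95116926e-01  9.82890903e-02  4.05004048e+02]
 [-9.99746880e-01 -6.95984493e-03  2.13947660e-02 -8.09364820e+00]
 [-2.06062169e-02 -9.84574278e-02 -9.94927896e-01  1.21341778e+03]
 [ 0.00000000e+00  0.00000000e+00  0.00000000e+00  1.00000000e+00]]
```

View pics/scene0.png

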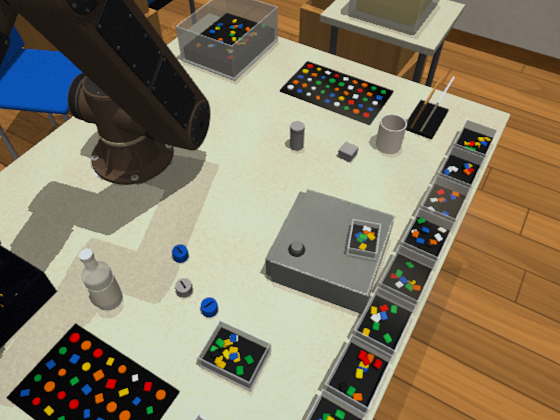

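View pics/top0.png

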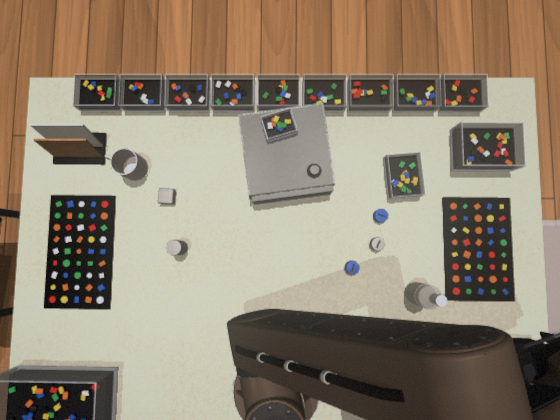

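The top view shows the grey coin tin at about (377,244), with blue look-alikes at (381,215) and (352,268). The button is at (314,170) and the till's front edge runs from (249,200) to (333,190). The scene view shows the coin tin at (183,287) and the button at (297,248).

```bash
cat > h.py <<'E'
from cell import env
import cv2, numpy as np
from scipy.spatial.transform import Rotation as Ro
def cam(n):
    s=env.state(); c=env.read_camera(n)
    if n=="wrist":
        T=np.eye(4);T[:3,:3]=Ro.from_euler('xyz',s["tcp_rot"]).as_matrix();T[:3,3]=s["eef_pos"]
        c["world_from_camera"]=T@c["hand_eye"]
    return c
def ray(c,u,v,z):
    f=210/np.tan(np.radians(c["vertical_fov"]/2)); T=np.array(c["world_from_camera"])
    d=T[:3,:3]@[(u-c["cx"])/f,(v-c["cy"])/f,1]; o=T[:3,3]
    return (o+d*(z-o[2])/d[2]).round(1)
def proj(c,p):
    f=210/np.tan(np.radians(c["vertical_fov"]/2)); T=np.linalg.inv(c["world_from_camera"])
    q=T[:3,:3]@p+T[:3,3]; return np.array([c["cx"]+f*q[0]/q[2],c["cy"]+f*q[1]/q[2]])
E
python3 - <<'E'
from h import *
t=cam("top");f=t["frame"]
crop=f[95:215,230:430]
cv2.imwrite("pics/c.png",cv2.resize(crop[:,:,::-1],None,fx=4,fy=4,interpolation=cv2.INTER_CUBIC))
hsv=cv2.cvtColor(f,cv2.COLOR_RGB2HSV)
m=((hsv[:,:,2]<165)).astype(np.uint8)*255; m[:112]=0
cs,_=cv2.findContours(m,cv2.RETR_EXTERNAL,cv2.CHAIN_APPROX_NONE)
for c in cs:
    if cv2.contourArea(c)<60: continue
    M=cv2.moments(c);u,v=M["m10"]/M["m00"],M["m01"]/M["m00"]
    if 230<u<450 and 100<v<290:
        print(round(u),round(v),cv2.contourArea(c),cv2.boundingRect(c), ray(t,u,v,30))
        if cv2.contourArea(c)>3000: print(cv2.approxPolyDP(c,3,True)[:,0].tolist())
print(hsv[244,370:385].tolist())
s=cam("scene")
for n,p in dict(tin=(377,244,30),but=(314,170,108),fl=(249,196,90),fr=(332,187,90)).items(): 
  w=ray(t,*p);print(n,w,proj(s,w).round(1))
E
```

```text
351 270 107.0 (344, 260, 16, 17) [ 354.2 -219.1   30. ]
403 177 1714.5 (383, 152, 42, 51) [ 629.8 -375.6   30. ]
412 114 136.5 (392, 112, 42, 5) [ 825.  -408.2   30. ]
367 114 146.5 (347, 112, 42, 5) [ 824.4 -271.    30. ]
286 157 7858.5 (213, 112, 131, 98) [689.4 -24.9  30. ]
[[213, 112], [214, 116], [240, 118], [249, 199], [254, 209], [329, 199], [334, 184], [324, 117], [341, 116], [343, 112]]
[[23, 25, 81], [20, 19, 122], [14, 17, 193], [13, 18, 203], [9, 17, 197], [15, 18, 195], [15, 17, 179], [19, 22, 128], [19, 18, 111], [15, 18, 174], [13, 19, 188], [13, 16, 186], [12, 18, 186], [11, 15, 182], [14, 18, 182]]
tin [ 429.9 -294.7   30. ] [182.5 283.5]
but [ 634.  -103.3  108. ] [295.1 245. ]
fl [561.7  79.8  90. ] [305.2 189. ]
fr [ 588.9 -155.8   90. ] [267.7 256.9]
```

View pics/c.png

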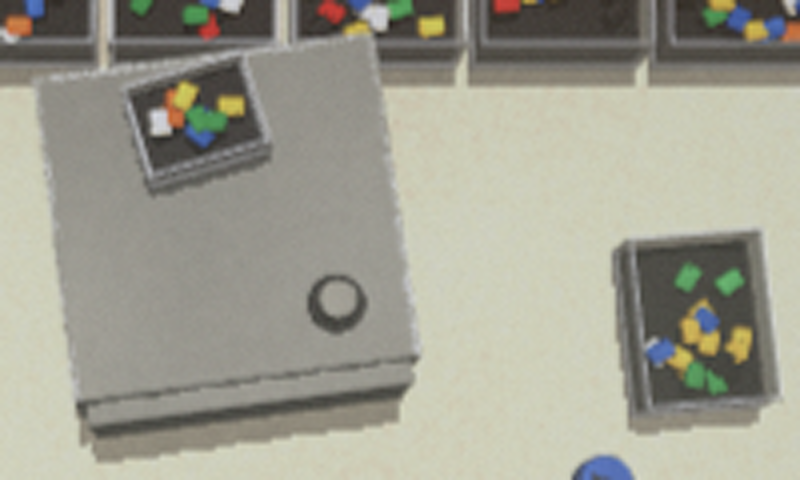

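The crop shows the cabinet top's corners at crop pixels (36,78), (78,402), (416,356) and (372,38), and the button at (338,298).

```bash
python3 - <<'E'
from h import *
t=cam("top");s=cam("scene")
P=[ray(t,230+u/4-.4,95+v/4-.4,90) for u,v in[(36,78),(78,402),(416,356),(372,38)]]
for p in P:print(p)
bl,fl,fr,br=P
ax=(bl+br-fl-fr)[:2];ay=(fl+bl-fr-br)[:2]
yaw=(np.arctan2(ax[1],ax[0])+np.arctan2(-ay[0],ay[1]))/2
c=sum(P)/4
print(np.hypot(*ax)/2,np.hypot(*ay)/2,np.degrees(np.arctan2(ax[1],ax[0])),np.degrees(np.arctan2(-ay[0],ay[1])),c)
R=np.array([[np.cos(yaw),-np.sin(yaw)],[np.sin(yaw),np.cos(yaw)]])
b=ray(t,230+338/4-.4,95+298/4-.4,108);print("button",b,R.T@(b-c)[:2])
for n,l in dict(front=(-138,0),baylout=(-120-18-95+50,55)).items(): print(n,c[:2]+R@l)
print(yaw)
# scene check of tin
f=s["frame"];cv2.imwrite("pics/s.png",cv2.resize(f[225:330,140:420,::-1],None,fx=2.8,fy=2.8,interpolation=cv2.INTER_CUBIC))
print("tin from scene",ray(s,183,285,30))
print("grip rot now",np.degrees(env.state()["tcp_rot"]))
E
```

```text
[801.6 113.6  90. ]
[564.3  79.6  90. ]
[ 598.7 -160.4   90. ]
[ 831.9 -130.1   90. ]
237.43669682675423 244.0039856231861 7.782011484654411 7.618694730973845 [699.125 -24.325  90.   ]
button [ 636.5 -103.6  108. ] [-72.68251018 -70.16886036]
front [562.36943239 -42.8159364 ]
baylout [510.40564947   5.658441  ]
0.13439651529753444
tin from scene [ 433.5 -297.4   30. ]
grip rot now [-1.79982728e+02 -1.97623710e-03  1.79194441e+01]
```

Emit:
arm_command --pt "0 0 -46 10.2 0" --pt "310 -189 -46 10.2 0" --pt "310 -189 -46 10.2 0" --pt "310 -189 -46 10.2 0" --pt "310 -189 -46 10.2 0"

```text
t: 0.8
eef_pos: [323.6, -441.5, 260.8]
tcp_rot: [3.141, -0.0, 0.134]
ft_force: [0.6, -0.1, 0.1]
opening: 0.632
grip_force: 0.0
```

Emit:
arm_command --pt "110 -80 0 0 0" --pt "110 -80 0 0 0" --pt "110 -80 0 0 0" --pt "110 -80 0 0 0"

```text
t: 1.2
eef_pos: [423.4, -346.2, 260.8]
tcp_rot: [-3.141, -0.001, 0.139]
ft_force: [-0.3, 0.6, -0.4]
opening: 0.301
grip_force: 0.0
```

```bash
cat >> h.py <<'E'
def to(x,y,z,yawdeg):
    s=env.state();p=s["eef_pos"];y0=s["tcp_rot"][2];d=np.array([x,y,z])-p
    c,n=np.cos(y0),np.sin(y0)
    return np.round([d[0]*c+d[1]*n,d[0]*n-d[1]*c,-d[2],np.degrees(y0)-yawdeg],1).tolist()
def st():
    s=env.state();print(s["t"],s["eef_pos"].round(1),np.degrees(s["tcp_rot"]).round(1),s["ft_force"].round(1),round(s["opening"],2),s["grip_force"])
E
python3 - <<'E'
from h import *
st(); c=cam("wrist");st();print(c["hand_eye"],c["vertical_fov"])
cv2.imwrite("pics/w1.png",c["frame"][:,:,::-1]);print(proj(c,np.array([432,-296,30])))
print(to(636.5,-103.6,150,7.7))
E
```

```text
1.2 [ 423.4 -346.2  260.8] [-180.   -0.    8.] [-0.3  0.6 -0.4] 0.3 0.0
1.25 [ 422.2 -347.6  260.7] [180.   -0.    7.9] [-0.1 -0.4  0.9] 0.26 0.0
[[ 5.28123409e-04 -9.63276294e-01 -2.68511643e-01  7.67007961e+01]
 [ 9.99999716e-01  6.53172705e-04 -3.76380417e-04 -1.06791702e+00]
 [ 5.37942809e-04 -2.68511368e-01  9.63276365e-01 -1.70775885e+02]
 [ 0.00000000e+00  0.00000000e+00  0.00000000e+00  1.00000000e+00]] 68.6902163548396
[239.32595102 171.59618917]
[245.8, -212.1, 110.7, 0.2]
```

View pics/w1.png

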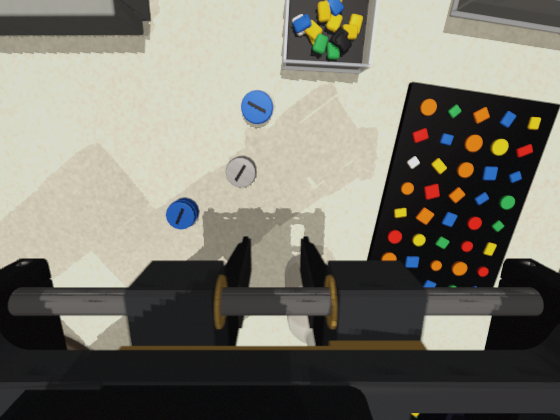

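The wrist view confirms the coin tin at (241,171), within 2 px of the predicted position. Blue tins are at (256,106) and (181,214), well outside the finger line. Next is the button.

Emit:
arm_command --pt "246 -212 0 0 0" --pt "246 -212 0 0 0" --pt "246 -212 0 0 0" --pt "246 -212 0 0 0" --pt "246 -212 0 0 0"

```text
t: 1.75
eef_pos: [587.5, -161.5, 260.7]
tcp_rot: [3.141, 0.0, 0.133]
ft_force: [0.8, -1.0, 0.6]
opening: 0.004
grip_force: 0.0
```

```bash
python3 - <<'E'
from h import *
st(); c=cam("wrist")
print(proj(c,np.array([636.5,-103.6,108])))
cv2.imwrite("pics/w2.png",c["frame"][:,:,::-1])
print(to(636.5,-103.6,150,7.7))
E
```

```text
1.75 [ 587.5 -161.5  260.7] [180.    0.    7.6] [ 0.8 -1.   0.6] 0.0 0.0
[227.20024499 143.54083289]
[52.2, -46.2, 110.4, 0.1]
```

View pics/w2.png

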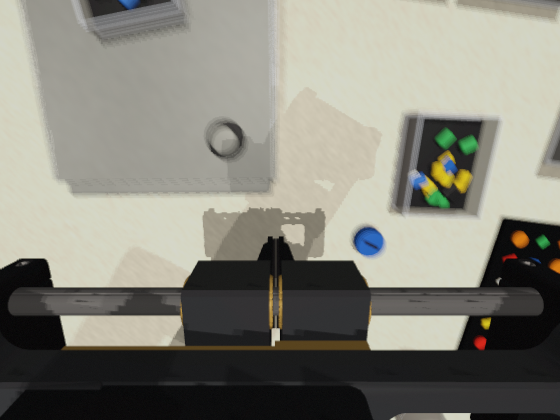

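The button shows at (225,140), as predicted to within a few mm.

Emit:
arm_command --pt "53 -46 50 0 0" --pt "53 -46 100 0 0" --pt "53 -46 128 0 0" --pt "53 -46 128 0 0" --pt "53 -46 128 0 0"

```text
t: 2.3
eef_pos: [632.8, -110.2, 132.6]
tcp_rot: [-3.141, 0.002, 0.134]
ft_force: [0.1, -0.6, 0.3]
opening: 0.003
grip_force: 0.0
```

```bash
python3 - <<'E'
from h import *
st(); print(to(636.5,-103.6,108,7.7))
c=cam("scene");cv2.imwrite("pics/s3.png",cv2.resize(c["frame"][150:330,200:430,::-1],None,fx=3,fy=3))
E
```

```text
2.3 [ 632.8 -110.2  132.6] [-1.8e+02  1.0e-01  7.7e+00] [ 0.1 -0.6  0.3] 0.0 0.0
[4.5, -6.0, 24.6, -0.0]
```

View pics/s3.png

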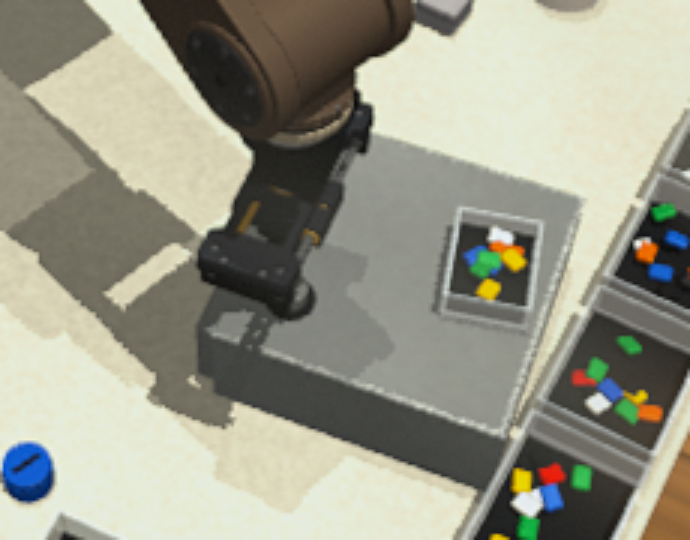

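The gripper is over the button, which it hides. I'll correct the position and press in small steps.

Emit:
arm_command --pt "5 -6 18 0 0" --pt "5 -6 22 0 0" --pt "5 -6 25 0 0" --pt "5 -6 27 0 0" --pt "5 -6 29 0 0"

```text
t: 2.85
eef_pos: [637.6, -103.4, 105.3]
tcp_rot: [3.14, -0.002, 0.135]
ft_force: [-3.1, -2.4, 6.6]
opening: 0.003
grip_force: 3.0
```

Emit:
arm_command --pt "0 0 1 0 0" --pt "0 0 2 0 0" --pt "0 0 2 0 0"

```text
t: 3.15
eef_pos: [637.6, -103.3, 102.9]
tcp_rot: [3.14, -0.001, 0.135]
ft_force: [-1.2, -2.2, 4.4]
opening: 0.004
grip_force: 1.8
```

Emit:
arm_command --pt "0 0 1 0 0" --pt "0 0 2 0 0" --pt "0 0 3 0 0" --pt "0 0 3 0 0"

```text
t: 3.55
eef_pos: [637.6, -102.8, 98.8]
tcp_rot: [3.141, -0.001, 0.135]
ft_force: [0.3, -5.0, 5.9]
opening: 0.007
grip_force: 2.5
```

```bash
python3 - <<'E'
from h import *
st()
c=cam("top");cv2.imwrite("pics/t3.png",cv2.resize(c["frame"][95:275,200:430,::-1],None,fx=3,fy=3))
E
```

```text
3.55 [ 637.6 -102.8   98.8] [180.   -0.    7.7] [ 0.3 -5.   5.9] 0.01 2.540864869952202
```

View pics/t3.png

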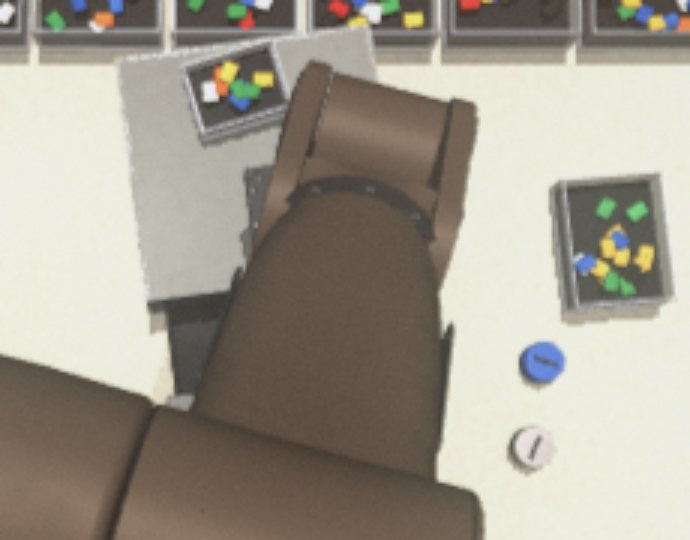

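The tray is out: its dark interior shows at (195,345), in front of the cabinet. Now I'll lift and go to the tin.

Emit:
arm_command --pt "0 0 -50 0 0.75" --pt "0 0 -80 0 0.75" --pt "-229 162 -80 0 0.75" --pt "-229 162 -80 0 0.75" --pt "-229 162 -80 0 0.75"

```text
t: 4.1
eef_pos: [526.0, -204.7, 178.2]
tcp_rot: [-3.14, 0.001, 0.136]
ft_force: [1.5, -2.1, -0.1]
opening: 0.371
grip_force: 0.0
```

Emit:
arm_command --pt "-104 74 0 0 0.75" --pt "-104 74 0 0 0.75" --pt "-104 74 0 0 0.75" --pt "-104 74 0 0 0.75"

```text
t: 4.5
eef_pos: [432.3, -293.5, 178.3]
tcp_rot: [-3.14, 0.001, 0.131]
ft_force: [-0.3, -0.1, -0.2]
opening: 0.702
grip_force: 0.0
```

```bash
python3 - <<'E'
from h import *
st(); c=cam("wrist")
p=proj(c,np.array([432,-296,30]));print(p)
g=cv2.cvtColor(c["frame"],cv2.COLOR_RGB2GRAY)
x0,y0=[max(0,int(k)-70) for k in p]
k=cv2.HoughCircles(cv2.medianBlur(g,5)[y0:y0+140,x0:x0+140],cv2.HOUGH_GRADIENT,1,60,param1=80,param2=15,minRadius=15,maxRadius=45)
print(k)
if k is not None:
  for u,v,r in k[0]: w=ray(c,u+x0,v+y0,30);print(u+x0,v+y0,r,w,to(w[0],w[1],100,7.7))
cv2.imwrite("pics/w4.png",c["frame"][:,:,::-1])
E
```

```text
4.5 [ 432.3 -293.5  178.3] [-179.9    0.     7.5] [-0.3 -0.1 -0.2] 0.7 0.0
[278.95092832 198.08421809]
[[[ 72.5  71.5  18.8]
  [  1.5 114.5  16.6]]]
280.5 199.5 18.8 [ 430.7 -297.9   30. ] [-3.5, 4.9, 78.3, -0.1]
209.5 242.5 16.6 [ 371.5 -226.2   30. ] [-52.7, -74.0, 78.3, -0.1]
```

View pics/w4.png

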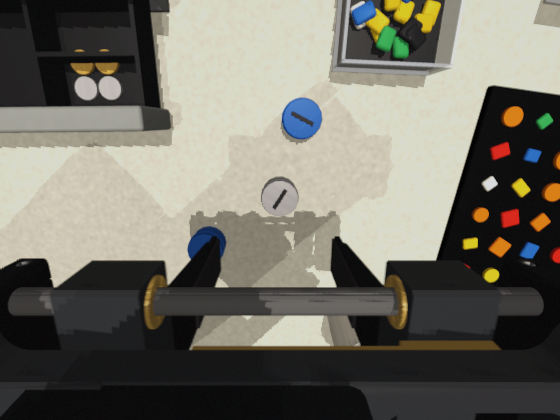

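The tin's lid is at (280,197) and the near blue tin at (207,242), clear of the left finger. I'll descend and grasp.

Emit:
arm_command --pt "-3 4 50 0 0.72" --pt "-3 4 100 0 0.72" --pt "-3 4 140 0 0.72" --pt "-3 4 165 0 0.72" --pt "-3 4 173 0 0.72"

```text
t: 5.05
eef_pos: [431.8, -294.6, 2.9]
tcp_rot: [-3.138, 0.003, 0.136]
ft_force: [0.5, -0.1, -0.5]
opening: 0.722
grip_force: 0.0
```

Emit:
arm_command --pt "0 0 0 0 0.72" --pt "0 0 0 0 0.2" --pt "0 0 0 0 0.2" --pt "0 0 0 0 0.2" --pt "0 0 0 0 0.2"

```text
t: 5.55
eef_pos: [432.3, -296.8, 6.4]
tcp_rot: [3.14, -0.001, 0.135]
ft_force: [0.5, 0.1, -0.7]
opening: 0.44
grip_force: 0.0
```

Emit:
arm_command --pt "0 0 0 0 0.2" --pt "0 0 0 0 0.2"

```text
t: 5.75
eef_pos: [432.3, -296.8, 6.4]
tcp_rot: [3.141, -0.001, 0.135]
ft_force: [0.3, -0.5, 6.0]
opening: 0.417
grip_force: 30.0
```

The tin is gripped at 39.6 mm. I'll lift, and look at the tray on the way over.

Emit:
arm_command --pt "0 0 -50 0 0.2" --pt "0 0 -100 0 0.2" --pt "0 0 -150 0 0.2" --pt "0 0 -190 0 0.2" --pt "0 0 -190 0 0.2"

```text
t: 6.25
eef_pos: [433.3, -297.6, 200.7]
tcp_rot: [3.135, -0.006, 0.135]
ft_force: [0.4, -0.6, -3.1]
opening: 0.418
grip_force: 30.0
```

Emit:
arm_command --pt "30 -250 0 0 0.2" --pt "30 -250 0 0 0.2" --pt "30 -250 0 0 0.2" --pt "30 -250 0 0 0.2" --pt "30 -250 0 0 0.2"

```text
t: 6.75
eef_pos: [427.2, -44.7, 194.8]
tcp_rot: [-3.141, 0.001, 0.134]
ft_force: [1.5, 0.7, -1.5]
opening: 0.411
grip_force: 30.0
```

Emit:
arm_command --pt "0 -20 0 0 0.2" --pt "0 -20 0 0 0.2" --pt "0 -20 0 0 0.2"

```text
t: 7.05
eef_pos: [425.3, -26.6, 195.0]
tcp_rot: [-3.142, 0.001, 0.136]
ft_force: [0.3, -0.2, -1.9]
opening: 0.417
grip_force: 30.0
```

```bash
python3 - <<'E'
from h import *
st(); c=cam("wrist");np.save("w5.npy",c,allow_pickle=True);st()
cv2.imwrite("pics/w5.png",c["frame"][:,:,::-1])
print(proj(c,np.array([510,5,16])))
E
```

```text
7.05 [425.3 -26.6 195. ] [-1.8e+02  1.0e-01  7.8e+00] [ 0.3 -0.2 -1.9] 0.42 29.998931944958258
7.1 [425.4 -27.1 195.1] [-180.     0.     7.7] [ 0.6 -0.6 -2.2] 0.41 29.99865593086497
[258.25698802 111.83968849]
```

View pics/w5.png

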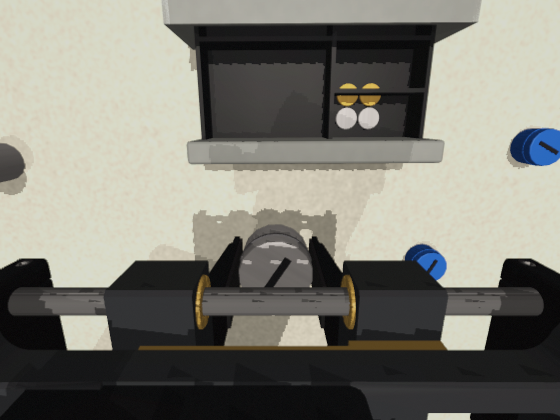

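The tray fills x 200–430 and the bay x 207–330, y 48–138; the tin is held squarely at (276,258).

```bash
python3 - <<'E'
from h import *
c=np.load("w5.npy",allow_pickle=True).item()
g=cv2.cvtColor(c["frame"],cv2.COLOR_RGB2GRAY)
print(g[85:95,195:215].mean(0).round().astype(int).tolist(),g[60:80,320:345].mean(0).round().astype(int).tolist())
print(g[20:60,240:300].mean(1).round().astype(int).tolist(),g[125:170,210:220].mean(1).round().astype(int).tolist())
yaw=.1344;R=np.array([[np.cos(yaw),-np.sin(yaw)],[np.sin(yaw),np.cos(yaw)]]);C=np.array([699.1,-24.3])
L=lambda u,v,z:(R.T@(ray(c,u,v,z)[:2]-C)).round(1)
for u,v,z in[(207,90,52),(329,90,52),(270,47,52),(270,48,16),(270,138,16),(270,140,81),(270,162,81),(188,150,81),(443,150,81)]:print(u,v,z,L(u,v,z))
for l in[(-183,50)]:
  w=C+R@l;print(w,to(w[0],w[1],150,7.7))
E
```

```text
[215, 215, 206, 124, 59, 59, 56, 37, 12, 13, 12, 12, 12, 13, 24, 49, 55, 55, 55, 57] [64, 64, 62, 47, 32, 20, 12, 12, 12, 12, 26, 58, 69, 69, 68, 66, 61, 61, 61, 60, 59, 59, 59, 59, 62]
[172, 172, 172, 108, 59, 42, 27, 25, 25, 25, 25, 25, 24, 25, 24, 25, 29, 30, 30, 30, 30, 17, 11, 11, 11, 11, 11, 11, 11, 12, 28, 31, 31, 31, 31, 31, 31, 31, 31, 31] [46, 44, 44, 43, 44, 43, 42, 41, 40, 40, 39, 39, 40, 68, 76, 77, 100, 141, 152, 155, 151, 146, 145, 145, 145, 145, 144, 144, 144, 143, 143, 142, 141, 141, 141, 141, 138, 123, 102, 148, 156, 156, 155, 156, 157]
207 90 52 [-164.8  101.2]
329 90 52 [-164.6  -15.5]
270 47 52 [-127.5   40.8]
270 48 16 [-120.6   41.4]
270 138 16 [-211.1   41.7]
270 140 81 [-209.9   40.6]
270 162 81 [-229.7   40.6]
188 150 81 [-219.   115.5]
443 150 81 [-218.5 -117.4]
[511.05052371   0.72787383] [88.6, -16.1, 45.1, 0.0]
```

```bash
python3 - <<'E'
from h import *
yaw=.1344;R=np.array([[np.cos(yaw),-np.sin(yaw)],[np.sin(yaw),np.cos(yaw)]]);C=np.array([699.1,-24.3])
w=C+R@(-170,45);print(w,to(w[0],w[1],150,7.7),to(w[0],w[1],24,7.7))
E
```

```text
[524.60326724  -2.48509101] [101.6, -11.1, 45.1, 0.0] [101.6, -11.1, 171.1, 0.0]
```

Emit:
arm_command --pt "50 -5 0 0 0.2" --pt "102 -11 20 0 0.2" --pt "102 -11 65 0 0.2" --pt "102 -11 110 0 0.2" --pt "102 -11 130 0 0.2"

```text
t: 7.6
eef_pos: [523.7, -3.3, 61.5]
tcp_rot: [-3.14, 0.005, 0.133]
ft_force: [-0.9, 0.6, -1.8]
opening: 0.409
grip_force: 30.0
```

Emit:
arm_command --pt "0 0 0 0 0.2" --pt "0 0 15 0 0.2" --pt "0 0 30 0 0.2" --pt "0 0 36 0 0.2" --pt "0 0 36 0 0.2"

```text
t: 8.1
eef_pos: [525.3, -2.8, 29.9]
tcp_rot: [3.141, -0.0, 0.134]
ft_force: [0.1, 0.4, -0.4]
opening: 0.41
grip_force: 30.0
```

Emit:
arm_command --pt "0 0 2 0 0.2" --pt "0 0 4 0 0.2" --pt "0 0 6 0 0.2" --pt "0 0 7 0 0.2" --pt "0 0 7 0 0.2"

```text
t: 8.6
eef_pos: [525.1, -2.1, 22.6]
tcp_rot: [3.142, 0.0, 0.135]
ft_force: [0.6, 0.2, -1.4]
opening: 0.413
grip_force: 30.0
```

Emit:
arm_command --pt "0 0 0.5 0 0.2" --pt "0 0 1 0 0.2" --pt "0 0 1 0 0.65" --pt "0 0 1 0 0.65" --pt "0 0 1 0 0.65"

```text
t: 9.1
eef_pos: [525.2, -2.1, 21.6]
tcp_rot: [3.141, -0.0, 0.135]
ft_force: [-1.3, -1.0, 0.6]
opening: 0.605
grip_force: 0.0
```

Emit:
arm_command --pt "0 0 -15 0 0.65" --pt "0 0 -50 0 0.65" --pt "0 0 -100 0 0.65" --pt "-60 60 -110 0 0" --pt "-110 60 -110 0 0"

```text
t: 9.6
eef_pos: [451.3, -64.9, 131.4]
tcp_rot: [3.139, -0.004, 0.136]
ft_force: [-0.7, -1.4, -0.4]
opening: 0.532
grip_force: 0.0
```

Emit:
arm_command --pt "-50 0 0 0 0" --pt "-50 0 0 0 0" --pt "-50 0 0 0 0" --pt "-50 0 0 0 0"

```text
t: 10.0
eef_pos: [401.8, -70.5, 130.3]
tcp_rot: [3.141, -0.001, 0.135]
ft_force: [-0.1, 0.1, 0.0]
opening: 0.201
grip_force: 0.0
```

```bash
python3 - <<'E'
from h import *
st(); c=cam("wrist")
cv2.imwrite("pics/w6.png",c["frame"][:,:,::-1])
yaw=.1344;R=np.array([[np.cos(yaw),-np.sin(yaw)],[np.sin(yaw),np.cos(yaw)]]);C=np.array([699.1,-24.3])
for l in[(-260,0),(-243,0)]:
  w=C+R@l;print(w,to(w[0],w[1],43,7.7))
E
```

```text
10.0 [401.8 -70.5 130.3] [ 1.8e+02 -1.0e-01  7.7e+00] [-0.1  0.1  0. ] 0.2 0.0
[441.44470417 -59.13889396] [40.8, -5.8, 87.1, 0.1]
[458.29139659 -56.86096628] [57.8, -5.8, 87.1, 0.1]
```

View pics/w6.png

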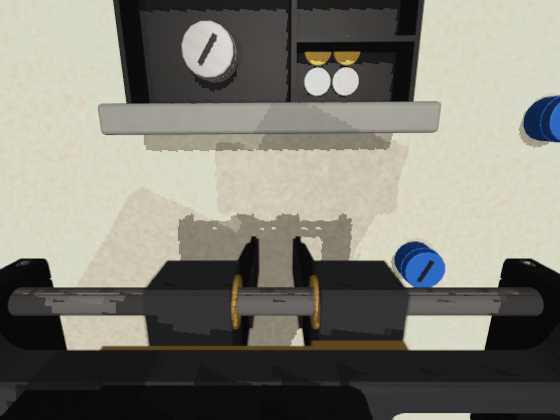

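The tin stands upright in the wide bay at (208,48). The panel edge is at y≈103–133. I'll go down in front of the panel with the fingers shut.

Emit:
arm_command --pt "21 -6 0 0 0" --pt "21 -6 45 0 0" --pt "21 -6 87 0 0" --pt "21 -6 87 0 0" --pt "41 -6 87 0 0"

```text
t: 10.55
eef_pos: [439.1, -58.3, 42.7]
tcp_rot: [-3.14, 0.005, 0.135]
ft_force: [-0.8, -0.1, 0.3]
opening: 0.002
grip_force: 0.0
```

Emit:
arm_command --pt "4 0 0 0 0" --pt "8 0 0 0 0" --pt "12 0 0 0 0" --pt "15 0 0 0 0" --pt "18 0 0 0 0"

```text
t: 11.05
eef_pos: [458.0, -56.4, 43.5]
tcp_rot: [3.142, 0.0, 0.135]
ft_force: [-5.0, -1.4, 2.8]
opening: 0.005
grip_force: 2.2
```

Emit:
arm_command --pt "6 0 0 0 0" --pt "12 0 0 0 0" --pt "18 0 0 0 0" --pt "24 0 0 0 0" --pt "30 0 0 0 0"

```text
t: 11.55
eef_pos: [486.8, -52.1, 43.1]
tcp_rot: [-3.141, 0.003, 0.135]
ft_force: [-6.0, -0.1, 5.1]
opening: 0.003
grip_force: 3.3
```

Emit:
arm_command --pt "6 0 0 0 0" --pt "12 0 0 0 0" --pt "18 0 0 0 0" --pt "24 0 0 0 0" --pt "30 0 0 0 0"

```text
t: 12.05
eef_pos: [516.2, -48.0, 43.1]
tcp_rot: [-3.14, 0.004, 0.135]
ft_force: [-7.9, 0.2, 5.8]
opening: 0.001
grip_force: 4.0
```

Emit:
arm_command --pt "4 0 0 0 0" --pt "8 0 0 0 0" --pt "12 0 0 0 0" --pt "15 0 0 0 0" --pt "18 0 0 0 0"

```text
t: 12.55
eef_pos: [533.8, -45.5, 43.1]
tcp_rot: [-3.14, 0.004, 0.135]
ft_force: [-8.8, 2.2, 7.1]
opening: 0.006
grip_force: 4.2
```

Emit:
arm_command --pt "2 0 0 0 0" --pt "4 0 0 0 0" --pt "6 0 0 0 0" --pt "8 0 0 0 0" --pt "10 0 0 0 0"

```text
t: 13.05
eef_pos: [543.4, -44.1, 43.1]
tcp_rot: [-3.14, 0.005, 0.135]
ft_force: [-12.1, 0.7, 8.2]
opening: 0.004
grip_force: 6.0
```

Emit:
arm_command --pt "1.5 0 0 0 0" --pt "3 0 0 0 0" --pt "4.5 0 0 0 0" --pt "6 0 0 0 0" --pt "6 0 0 0 0"

```text
t: 13.55
eef_pos: [548.8, -43.4, 43.1]
tcp_rot: [-3.14, 0.006, 0.135]
ft_force: [-12.5, 0.7, 8.9]
opening: 0.007
grip_force: 5.9
```

Emit:
arm_command --pt "1 0 0 0 0" --pt "2 0 0 0 0" --pt "3 0 0 0 0" --pt "3 0 0 0 0"

```text
t: 13.95
eef_pos: [552.0, -42.9, 43.0]
tcp_rot: [-3.14, 0.005, 0.135]
ft_force: [-9.8, 1.8, 7.4]
opening: 0.005
grip_force: 4.6
```

Emit:
arm_command --pt "1 0 0 0 0" --pt "2 0 0 0 0" --pt "2 0 0 0 0"

```text
t: 14.25
eef_pos: [554.0, -42.6, 43.0]
tcp_rot: [-3.14, 0.005, 0.135]
ft_force: [-10.2, 2.0, 7.1]
opening: 0.003
grip_force: 5.1
```

The force has dropped past the catch ramp, so the click is within about 3 mm. I'll take 1 mm steps.

Emit:
arm_command --pt "0.5 0 0 0 0" --pt "1 0 0 0 0" --pt "1 0 0 0 0"

```text
t: 14.55
eef_pos: [554.9, -42.5, 43.0]
tcp_rot: [-3.14, 0.005, 0.135]
ft_force: [-11.5, 2.1, 7.9]
opening: 0.008
grip_force: 5.4
```

Emit:
arm_command --pt "0.5 0 0 0 0" --pt "1 0 0 0 0" --pt "1 0 0 0 0"

```text
t: 14.85
eef_pos: [555.9, -42.4, 43.0]
tcp_rot: [-3.14, 0.005, 0.135]
ft_force: [-10.4, 2.3, 8.1]
opening: 0.001
grip_force: 5.4
```

```bash
python3 - <<'E'
from h import *
st(); c=cam("scene");cv2.imwrite("pics/s7.png",cv2.resize(c["frame"][170:310,210:400,::-1],None,fx=4,fy=4))
E
```

```text
14.85 [555.9 -42.4  43. ] [-179.9    0.3    7.7] [-10.4   2.3   8.1] 0.0 5.395925268530846
```

View pics/s7.png

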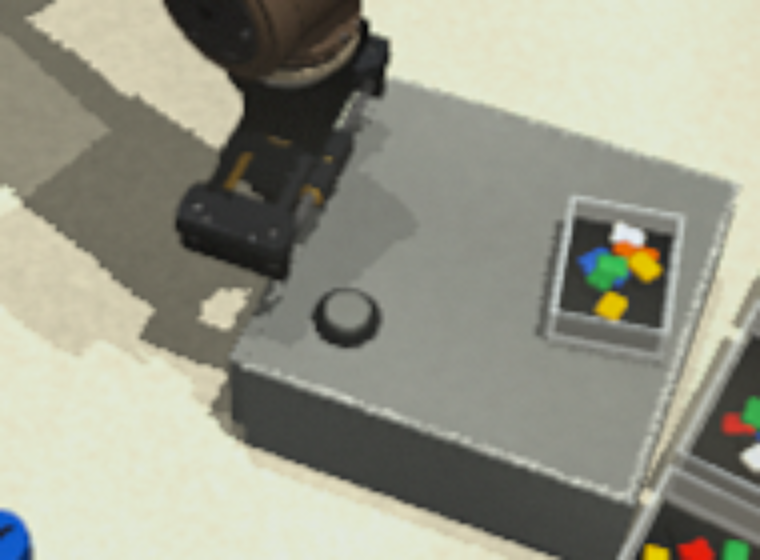

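The button is in view at (297,248) in full-image pixels, so I can check numerically whether it is up. That was my 11th picture, one over the limit of 10, so from here I'll use numbers only.

```bash
cat > b.py <<'E'
from h import *
def prof(f): return cv2.cvtColor(f,cv2.COLOR_BGR2GRAY)[234:262,294:300].mean(1).round().astype(int).tolist()
st();a=cv2.imread("pics/scene0.png");n=cam("scene")["frame"][:,:,::-1].copy()
print(prof(a));print(prof(n))
E
python3 b.py
```

```text
14.9 [555.9 -42.4  43. ] [-179.9    0.3    7.7] [-11.4   1.2   7.7] 0.01 5.380223393440247
[136, 136, 136, 135, 134, 134, 135, 128, 126, 126, 127, 126, 128, 128, 130, 132, 95, 68, 66, 52, 41, 38, 56, 125, 139, 137, 137, 136]
[127, 128, 127, 126, 126, 126, 132, 136, 96, 122, 137, 137, 137, 137, 138, 140, 141, 123, 85, 54, 42, 37, 60, 138, 151, 150, 150, 149]
```

The button is still about 2 px low, so it has not clicked yet. I'll continue.

Emit:
arm_command --pt "0.5 0 0 0 0" --pt "1 0 0 0 0" --pt "1 0 0 0 0"

```text
t: 15.25
eef_pos: [557.1, -42.2, 43.0]
tcp_rot: [-3.14, 0.005, 0.135]
ft_force: [-10.0, 2.1, 6.7]
opening: 0.004
grip_force: 4.6
```

```bash
python3 b.py
```

```text
15.25 [557.1 -42.2  43. ] [-179.9    0.3    7.7] [-10.    2.1   6.7] 0.0 4.580282606184483
[136, 136, 136, 135, 134, 134, 135, 128, 126, 126, 127, 126, 128, 128, 130, 132, 95, 68, 66, 52, 41, 38, 56, 125, 139, 137, 137, 136]
[127, 127, 127, 127, 126, 126, 129, 134, 136, 136, 137, 137, 137, 139, 141, 142, 102, 73, 70, 55, 42, 37, 59, 137, 152, 150, 150, 149]
```

The button profile matches "up" again, so it has clicked. I'll back off gently.

Emit:
arm_command --pt "-2 0 0 0 0" --pt "-4 0 0 0 0" --pt "-7 0 0 0 0" --pt "-10 0 0 0 0" --pt "-14 0 0 0 0"

```text
t: 15.8
eef_pos: [545.7, -44.8, 43.2]
tcp_rot: [3.141, -0.001, 0.135]
ft_force: [0.7, 0.2, -0.1]
opening: 0.006
grip_force: 0.0
```

Emit:
arm_command --pt "-30 0 0 0 0" --pt "-60 0 0 0 0" --pt "-60 0 -50 0 0" --pt "-60 0 -100 0 0" --pt "-60 0 -150 0 0"

```text
t: 16.3
eef_pos: [485.7, -52.9, 195.0]
tcp_rot: [3.141, -0.0, 0.134]
ft_force: [1.4, 0.2, 0.4]
opening: 0.004
grip_force: 0.0
```

Emit:
arm_command --pt "0 250 0 0 0" --pt "0 250 0 0 0" --pt "0 250 0 0 0" --pt "0 250 0 0 0" --pt "0 250 0 0 0"

```text
t: 16.8
eef_pos: [519.6, -302.8, 193.4]
tcp_rot: [3.141, -0.001, 0.135]
ft_force: [0.5, -0.1, 0.4]
opening: 0.005
grip_force: 0.0
```

```bash
python3 b.py; python3 - <<'E'
from h import *
a=cv2.imread("pics/top0.png");n=cam("top")["frame"][:,:,::-1].copy()
for k in(260,290,320):
  for f in(a,n): print(k,cv2.cvtColor(f,cv2.COLOR_BGR2GRAY)[180:225,k-2:k+3].mean(1).round().astype(int).tolist())
d=cv2.absdiff(a,n).max(2)[:300]; m=(cv2.medianBlur(d,5)>50).astype(np.uint8)
for q in cv2.connectedComponentsWithStats(m)[2][1:]:
  if q[4]>40: print(q)
E
```

```text
16.8 [ 519.6 -302.8  193.4] [180.   -0.    7.7] [ 0.5 -0.1  0.4] 0.0 0.0
[136, 136, 136, 135, 134, 134, 135, 128, 126, 126, 127, 126, 128, 128, 130, 132, 95, 68, 66, 52, 41, 38, 56, 125, 139, 137, 137, 136]
[146, 146, 146, 146, 144, 144, 145, 139, 136, 136, 136, 136, 137, 138, 140, 142, 102, 74, 72, 56, 44, 41, 61, 135, 149, 147, 148, 147]
260 [155, 155, 156, 156, 154, 155, 153, 154, 154, 155, 153, 155, 152, 135, 115, 140, 150, 150, 150, 142, 112, 77, 77, 96, 129, 139, 140, 139, 140, 151, 183, 203, 204, 206, 206, 205, 207, 206, 204, 206, 204, 205, 205, 206, 206]
260 [180, 180, 180, 181, 179, 179, 179, 179, 179, 179, 179, 178, 178, 158, 134, 163, 173, 174, 173, 165, 132, 90, 89, 111, 148, 161, 162, 161, 161, 174, 208, 228, 229, 229, 230, 230, 230, 229, 229, 229, 229, 229, 229, 230, 229]
290 [149, 150, 151, 151, 149, 151, 152, 151, 151, 135, 116, 144, 153, 153, 153, 145, 114, 75, 75, 95, 127, 139, 138, 139, 138, 160, 198, 204, 205, 205, 204, 204, 204, 205, 204, 206, 205, 205, 206, 206, 205, 205, 205, 205, 204]
290 [174, 173, 174, 175, 175, 174, 176, 176, 176, 157, 134, 166, 177, 178, 178, 169, 132, 86, 86, 110, 149, 160, 160, 160, 160, 186, 223, 228, 229, 229, 229, 229, 229, 229, 229, 229, 229, 229, 230, 229, 229, 229, 228, 228, 229]
320 [153, 153, 153, 154, 153, 136, 110, 142, 153, 153, 153, 144, 113, 75, 77, 97, 129, 137, 135, 137, 138, 148, 180, 204, 204, 205, 203, 204, 205, 203, 202, 203, 203, 204, 204, 205, 202, 202, 203, 204, 205, 205, 204, 203, 204]
320 [177, 177, 177, 177, 177, 157, 129, 164, 176, 176, 176, 168, 131, 87, 86, 111, 149, 157, 157, 158, 159, 166, 198, 228, 228, 229, 228, 229, 229, 228, 227, 227, 227, 228, 228, 229, 227, 226, 228, 228, 228, 228, 228, 227, 227]
[  223   153   263   147 14862]
[403 174  15  10  83]
[399 184  11   8  55]
[452 228  17  23 184]
```

The tray is shut exactly as it was at the start, and the button is up. The other differences come from the arm, shadow and exposure. The arm touches nothing, so I'll hand in.

```bash
python3 -c "
from cell import env
print(env.job_done())"
```

```text
the job is handed in; nothing more can be done
None
```

The coin tin is upright in the wide front compartment, and the tray was pushed home until it clicked and stayed shut; sampled push forces stayed under about 16 N, and I handed in at about 17 s. I viewed 11 pictures, one over the limit of 10.

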